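# Complete the three group kits for the starch-film workshop

## Task

Complete the three group kits: every kit tray must end with one screw-cap jar, one dropper bottle and one timer, each in the cut-out for its kind (jar in the larger round one, bottle in the smaller round one, timer in the slot). Put the four items standing loose round the trays (two jars, a bottle and a timer) into the empty cut-outs where they belong, standing upright on the bay floor.

Things in the scene. Friction and masses are not known exactly. Their poses are not given: they have to be found in the camera images.
- kit_tray_1: Fixed tray, grey rim, dark foam with 3 pale-floored cut-outs in a row along its y; 87 x 231 x 25 mm; origin: centre of underside, z up. Bay centres (x, y) mm: jar, round 60 mm, at (0, -70.5); timer, slot 40 in x by 78 in y, at (0, 4.5); bottle, round 51 mm, at (0, 75). Bay floors 6 mm above underside, foam top 24. Already holds (fixed) a timer and a bottle; its jar bay is empty.
- kit_tray_2: Fixed tray exactly like kit_tray_1: same size, frame and bays. Already holds (fixed) only a timer, in the middle; its jar bay (60 mm round, at y = -70.5 mm) and its bottle bay (51 mm round, at y = +75 mm) are empty.
- kit_tray_3: Fixed tray exactly like kit_tray_1: same size, frame and bays. Already holds (fixed) a jar and a bottle at its two ends; its timer bay (slot 40 x 78 mm in the middle, centre at y = +4.5 mm) is empty.
- loose_jar_a: Loose clear screw-cap sample jar with a white cap, standing: body 41 mm diameter up to 50 mm, cap 44 mm diameter up to 64 mm. Origin at the centre of its underside, z up. 45 g (30 to 65 g). The two loose jars are alike and either may go in either jar bay.
- loose_jar_b: Loose clear screw-cap sample jar with a white cap, standing: body 41 mm diameter up to 50 mm, cap 44 mm diameter up to 64 mm. Origin at the centre of its underside, z up. 45 g (30 to 65 g). The two loose jars are alike and either may go in either jar bay.
- loose_bottle: Loose dropper bottle with a pointed nozzle, standing: round body 35 mm diameter up to about 58 mm, then a shoulder, and a nozzle to 96 mm. Origin at the centre of its underside, z up. About 62 g (43 to 87 g). Another such bottle, at the far right beyond the flask and beaker, has nothing to do with the job.
- loose_timer: Loose digital timer with a white case, standing on its long edge: 22 mm thick along its x, 62 mm wide along its y, 56 mm high. Origin on its underside; the middle of the case is 1 mm from it toward +x. The display faces -x. About 58 g (41 to 81 g). Grip it across its thickness. (A fixed globe, 224 mm tall, stands on the table behind and right of the trays: travel above it.)

How it is judged:
By the outcome, as a careful person would: the job done as asked, in the order asked, and still so for the second after the job is handed in, with the robot touching nothing.
It also fails if it takes over 112 s, if anything falls off the work surface, if the arm or the gripper's body presses on something with over 40 N, if the wrist force passes 120 N, or if a joint passes its speed limit or range.

## Robot

A 6-joint arm with a two-finger parallel gripper is mounted at the origin on a cart in front of the work surface, level with it; the furniture and walls round the work are solid. World frame = base frame: x ahead of the robot, y to its left, z up, the work surface at z = 0. Lengths are in m, angles in rad, forces in N, time in s.
With the tool pointing down it reaches from about 0.225 to 0.875 m from the base axis. Payload 3.4 kg.
Tool frame: the origin (TCP) lies at the very end of the fingers, on their centre line; the grasp point (between the pads) lies 19 mm behind it; z points along the fingers, y is the line along which they close (so a half turn about z gives the same grasp; the last joint's range is limited). The gripper opens to 85 mm and grips with 20 to 120 N. Pads are 22 mm wide; open, the fingers measure 114 mm over their backs; the gripper's body (76 mm by 85 mm) begins 54 mm behind the grasp point. The pads swing forward as they close: fully open they stand 13 mm farther back than shut.
Start: joints at [-1.456, 0.276, 1.505, -0, 1.361, -0.121], TCP at [0.134, -0.559, 0.231] pointing down, gripper open.
Joint ranges: [-2.89, 2.89], [-0.75, 2.08], [0.22, 2.7], [-1.18, 4.32], [0.11, 2.71], [-2.7, 2.7]. Speed limits (rad/s): [2.57, 2.57, 3.14, 3.14, 3.14, 3.14].

## Interface

Orientations are given as a unit quaternion [w, x, y, z].
In Python, from rig import manip gives the robot as it stands. The module is installed in compiled form; this text tells all that it offers.
- The arm moves only by the tool play_rows, never from a script. Its argument "motion" is a list of rows, each a list of 5 numbers: the shift along the tool's x, y, z in units of 40 mm (1.0 is 40 mm), then the turn about the tool's z in units of 10 degrees (1.0 is 10 degrees), then the finger opening in mm, from 0 to 85.4. A call has 1 to 5 rows; each row is the pose to reach, as a shift and turn from the pose commanded when the call began, along the tool's axes at that moment; what a row does not reach only later rows make up. A row lasts 1/8 s, in which the tool goes at most 62.5 mm and 10.7 degrees, less where a joint would pass 70% of its speed; a pose out of reach is approached as far as the arm can. A call with a gripper value outside its range is refused whole. The fingers move at their own pace and stop on an object; "newtons" is the grip in N (left out, the last holds). Time passes only in rows, so rows that repeat a pose let the fingers close. It gives the time, the measured TCP pose, the force, the opening and the grip force at its end, in the units of the state.
- manip.get_state(): the state, without advancing time (a new reading comes with each control period).
- manip.get_image(name): name is "scene" or "top" or "wrist"; returns a dict with "img" (420x560x3 uint8, red, green, blue), "range_z" (420x560 float32, m along the optical axis (not along the pixel's ray), 0 where there is no reading), "fx", "fy", "cx", "cy" (pixels), "R" (3x3) and "t" (3): a world point X has camera coordinates R X + t. Camera axes: x right, y down, z forward; pixel columns grow to the right and rows downward; lengths in m; the calibration is good to about 2 mm. A picture is of the moment at which its call begins.
- manip.sign_off(): hands the job in; it is judged then, once.
The state is a dict: "clock": time; "qpos": joint angles; "qd": joint speeds; "effort": joint torques, N m; "position": TCP position; "ee_rot": TCP orientation; "contact_force": force on the tool from outside, world axes, zero at the start; "moment": the same for the moment, N m; "width": finger opening in m; "gripper_force": force on a finger pad.
Only numpy, scipy, OpenCV 4.12 (cv2) and the standard library are available. Lean on these libraries where they do the work, as an engineer would, in place of code of your own. Each camera call takes 0.05 s, during which the arm holds its last target. There are 200 camera calls.

## Working session

There is one attempt and no reset: what is moved stays moved. The work goes in short steps, Python scripts to look and compute and a tool call to move; the robot and the scene stay as the last step left them, time stands still between calls to the robot, and variables do not carry over. Pictures are saved under pics/ and viewed, at most 14 in all, crops included, and the job is handed in when it is done.

Besides the shell and the picture viewer there is one more tool, called after "Request:" as a command line: name --pt "numbers of a row" for each row, then --argument value for the rest. play_rows: Moves the arm, as the interface text tells. Its arguments: {"type":"object","properties":{"motion":{"type":"array","items":{"type":"array","items":{"type":"number"}}},"newtons":{"type":"number"}},"required":["motion"]}

```bash
mkdir -p pics; cat > h.py <<'E'
import numpy as np, cv2
from rig import manip
def grab(n,tag):
    d=manip.get_image(n); cv2.imwrite(f'pics/{tag}.png',d['img'][:,:,::-1]); np.savez(f'{tag}.npz',**d); return d
def world(d):
    z=np.asarray(d['range_z']).astype(float); v,u=np.indices(z.shape)
    P=np.stack([(u-d['cx'])/d['fx']*z,(v-d['cy'])/d['fy']*z,z],-1)
    W=(P-d['t'])@d['R']; W[z==0]=np.nan; return W
E
python3 - <<'E'
from h import *
for n in('top','scene'): 
    d=grab(n,n+'0'); print(n,d['fx'],-d['R'].T@d['t'])
print(manip.get_state())
E
```

```text
top 447.35232409870844 [ 0.33587427 -0.02996432  1.30067005]
scene 467.68700079400304 [-0.19837811  0.54132229  0.76816973]
{'clock': 0.1, 'qpos': array([-1.45598651e+00,  2.76533302e-01,  1.50603172e+00,  1.29545446e-05,
        1.36073034e+00, -1.20968165e-01]), 'qd': array([-0.00083245, -0.00197764, -0.00477819,  0.00132295,  0.00014564,
       -0.0008023 ]), 'effort': array([ 1.15480601e-03, -4.17701232e+01, -2.46405083e+01, -2.63591046e-04,
        5.76964550e-03, -2.75922943e-06]), 'position': array([ 0.13427987, -0.55859363,  0.23051531]), 'ee_rot': array([-8.51328424e-04,  9.93058937e-01,  1.17614724e-01,  8.95515811e-06]), 'contact_force': array([0.01397715, 0.02293372, 0.35121594]), 'moment': array([-0.07290073,  0.02918976, -0.00142405]), 'gripper_force': 0.0, 'width': 0.0852617879165278}
```

View pics/top0.png

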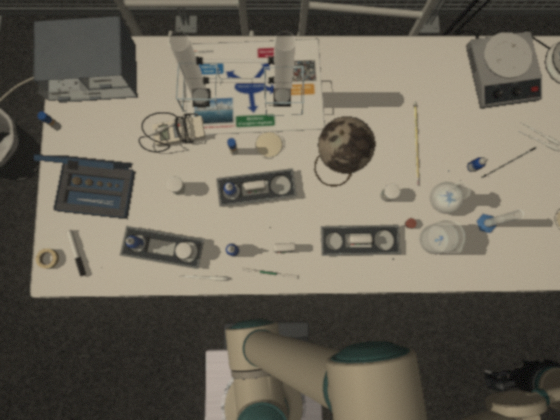

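View pics/scene0.png

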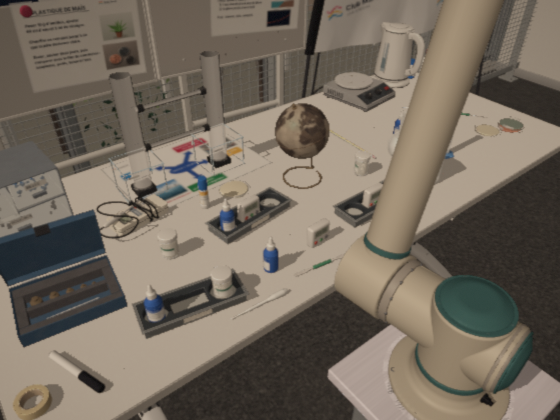

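The top view has +x up and +y left. Tray 1 is at px (257,187), tray 2 at (360,240) and tray 3 at (162,246). The loose jars are at (175,185) and (391,192), the bottle at (232,249) and the timer at (285,247). The globe is at (346,145).

```bash
cat > m.py <<'E'
from h import *
d=dict(np.load('top0.npz')); W=world(d)
def win(u,v,r,lo,hi,ry=None):
    ry=ry or r
    w=W[v-ry:v+ry+1,u-r:u+r+1].reshape(-1,3); return w[(w[:,2]>lo)&(w[:,2]<hi)]
for n,u,v in(('t1',257,187),('t2',360,240),('t3',162,246)):
    p=win(u,v,48,.016,.032,24)
    r=cv2.minAreaRect((p[:,:2]*1000).astype(np.float32)); print(n,len(p),r,np.median(p[:,2]))
for n,u,v,lo in(('jarL',175,185,.055),('jarR',391,192,.055),('bot',232,249,.03),('tim',285,247,.047)):
    p=win(u,v,16,lo,.11)
    r=cv2.minAreaRect((p[:,:2]*1000).astype(np.float32)); print(n,len(p),r,p[:,2].max(),p.mean(0))
p=win(346,145,32,.05,.4); print('globe',p.min(0),p.max(0))
b=cv2.imread('pics/top0.png')[130:290,110:430]; cv2.imwrite('pics/c.png',cv2.resize(b,None,fx=2.5,fy=2.5,interpolation=2))
E
python3 m.py
```

```text
t1 1392 ((609.4762573242188, 16.921340942382812), (87.20292663574219, 227.15948486328125), 7.207067012786865) 0.024597846978726766
t2 1474 ((453.407470703125, -296.1822509765625), (99.1448974609375, 263.16461181640625), 4.63850212097168) 0.02453126464671785
t3 1479 ((438.18438720703125, 285.2313537597656), (228.58370971679688, 86.04527282714844), 79.46719360351562) 0.024545611633985668
jarL 200 ((612.7003784179688, 244.82546997070312), (44.06685256958008, 42.54756546020508), 8.23261547088623) 0.06995409195632969 [0.61166222 0.24444866 0.06420201]
jarR 194 ((586.0770263671875, -369.07373046875), (41.78106689453125, 43.154273986816406), 44.130958557128906) 0.07279679053269683 [ 0.58579929 -0.36853949  0.06412369]
bot 132 ((427.68829345703125, 84.27415466308594), (33.71138000488281, 33.1398811340332), 44.28610610961914) 0.09611283609814793 [0.4261463  0.08351003 0.06352456]
tim 172 ((432.2950134277344, -62.22248077392578), (21.893024444580078, 61.7371940612793), 3.9753425121307373) 0.06182153693408854 [ 0.43190147 -0.06216654  0.05522508]
globe [ 0.62246898 -0.30575771  0.11801193] [ 0.77005721 -0.15263251  0.22731314]
```

View pics/c.png

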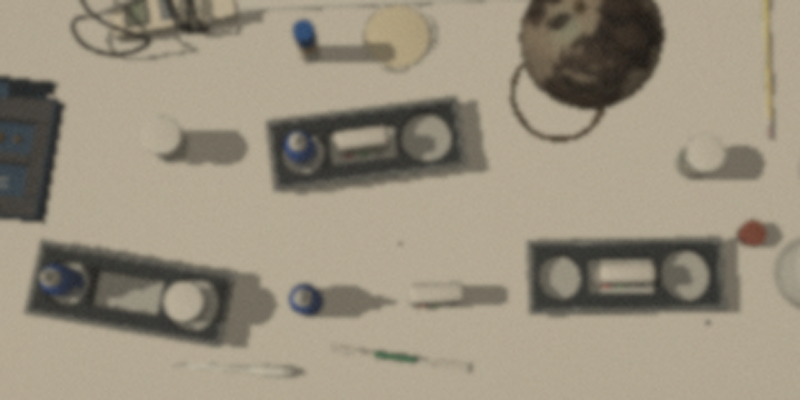

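The crop confirms the layout. Tray 1's jar bay is empty at crop px (428,137), tray 2's bottle bay at (562,277) and jar bay at (688,275), and tray 3's slot at (128,293). The red object at (752,233) spoiled the tray 2 fit, so I'll refit it.

```bash
cat > m2.py <<'E'
from m import *
print('----')
p=win(360,240,42,.016,.032,19)
r2=cv2.minAreaRect((p[:,:2]*1000).astype(np.float32)); print(r2)
p=win(232,249,16,.045,.11);print('bot',cv2.minAreaRect((p[:,:2]*1000).astype(np.float32)))
for n,c,a in(('t1',(609.5,16.9),7.2),('t2',r2[0],r2[2]),('t3',(438.2,285.2),-10.5)):
    a=(a+45)%90-45; t=np.radians(a)
    for k,y in(('jar',-70.5),('timer',4.5),('bottle',75)):
        c2=np.array(c)+y*np.array([-np.sin(t),np.cos(t)])
        q=W[...,:2]*1000-c2; m=(np.hypot(*np.moveaxis(q,-1,0))<33)&(W[...,2]<.011)
        print(n,round(a,1),k,c2.round(1),'floor px',m.sum(),(q[m].mean(0)).round(1) if m.any() else '', np.median(W[m][:,2]) if m.any() else '')
E
python3 m2.py | sed '1,/----/d'
```

```text
((452.3257751464844, -280.8003234863281), (86.45761108398438, 227.2738037109375), 0.5185864567756653)
bot ((427.69549560546875, 84.28120422363281), (33.691253662109375, 33.1398811340332), 44.28610610961914)
t1 7.2 jar [618.3 -53. ] floor px 281 [ 2.1 -0.5] 0.0067329277417265045
t1 7.2 timer [608.9  21.4] floor px 47 [-12.5   0.1] 0.006779086033604201
t1 7.2 bottle [600.1  91.3] floor px 64 [-4.3 -2.7] 0.00651500918604077
t2 0.5 jar [ 453.  -351.3] floor px 301 [ 0.7 -2.4] 0.006840588744201631
t2 0.5 timer [ 452.3 -276.3] floor px 81 [-4.   4.3] 0.006201499954767211
t2 0.5 bottle [ 451.6 -205.8] floor px 219 [ 1. -1.] 0.006815826880125698
t3 -10.5 jar [425.4 215.9] floor px 92 [-4.  -8.8] 0.006385978081383037
t3 -10.5 timer [439.  289.6] floor px 272 [ 0.3 -0.4] 0.0064351509718957
t3 -10.5 bottle [451.9 358.9] floor px 70 [-1.7 -5.5] 0.007260512920914843
```

Request:
play_rows --pt "0 0 0 -1 70" --pt "0 0 0 -2 70" --pt "0 0 0 -3 70" --pt "0 0 0 -4 70" --pt "0 0 0 -4 70" --newtons 25

```text
clock: 0.72
position: [0.1343, -0.5588, 0.2309]
ee_rot: [-0.0, 0.893, 0.449, 0.0]
contact_force: [-0.0, 0.2, -0.2]
width: 0.07
gripper_force: 0.0
```

Request:
play_rows --pt "0 0 0 -1 70" --pt "0 0 0 -2 70" --pt "0 0 0 -3 70" --pt "0 0 0 -3.7 70" --pt "0 0 0 -3.7 70"

```text
clock: 1.35
position: [0.1343, -0.5589, 0.2311]
ee_rot: [-0.0, 0.705, 0.709, 0.0]
contact_force: [0.9, -0.3, -0.2]
width: 0.0703
gripper_force: 0.0
```

```bash
cat > go.py <<'E'
import sys; from h import *
s=manip.get_state(); x,y,z,psi=map(float,sys.argv[1:5])
from scipy.spatial.transform import Rotation as R
w=s['ee_rot']; r=R.from_quat([*w[1:],w[0]])
d=r.as_matrix().T@(np.array([x,y,z])/1000-s['position'])
p=np.degrees(np.arctan2(*r.as_matrix()[[1,0],0]))
print('units',(d/.04).round(2),'turn',round(-(psi-p)/10,2),'q',np.round(s['qpos'],2),'w',round(s['width'],4))
E
python3 - <<'E'
from h import *
W=world(dict(np.load('top0.npz')))
m=(W[...,1]<-.4)&(W[...,1]>-.62)&(W[...,0]>.1)&(W[...,0]<.7)&(W[...,0]>.36)
q=W[m]; q=q[q[:,2]>.05]; print(q.min(0),q.max(0))
E
python3 go.py 586 -369 231 90
```

```text
[ 0.40793516 -0.61996044  0.05005563] [ 0.68073402 -0.45267435  0.15693008]
units [ 4.69 11.32  0.  ] turn 0.03 q [-1.46  0.28  1.51  0.    1.36 -1.46] w 0.0703
```

Request:
play_rows --pt "1.5 0 0 0 70" --pt "3 0 0 0 70" --pt "4.3 1 0 0 70" --pt "4.75 2.5 0 0 70" --pt "4.75 4 0 0 70"

```text
clock: 1.98
position: [0.2934, -0.366, 0.2321]
ee_rot: [0.001, 0.706, 0.709, -0.0]
contact_force: [-1.0, -1.5, 0.7]
width: 0.07
gripper_force: 0.0
```

Request:
play_rows --pt "0 1.5 0 0 70" --pt "0 3 0 0 70" --pt "0 4.5 0 0 70" --pt "0 6 0 0 70" --pt "0 7.3 0 0 70"

```text
clock: 2.6
position: [0.5868, -0.3647, 0.2309]
ee_rot: [0.0, 0.705, 0.709, -0.0]
contact_force: [0.9, -0.9, -0.0]
width: 0.0698
gripper_force: 0.0
```

Request:
play_rows --pt "0 0 1 0 70" --pt "0 0 2 0 70" --pt "0 0 3 0 70" --pt "0 0 3 0 70"

```text
clock: 3.1
position: [0.5823, -0.3634, 0.1074]
ee_rot: [-0.004, 0.705, 0.709, -0.001]
contact_force: [-0.9, 0.2, 0.4]
width: 0.0702
gripper_force: 0.0
```

```bash
python3 go.py 586 -369 38 90; python3 -c "
from h import *
grab('wrist','w1')"
```

```text
units [-0.15  0.1   1.73] turn 0.03 q [-0.66  0.53  1.42 -0.    1.21 -0.67] w 0.0702
```

View pics/w1.png

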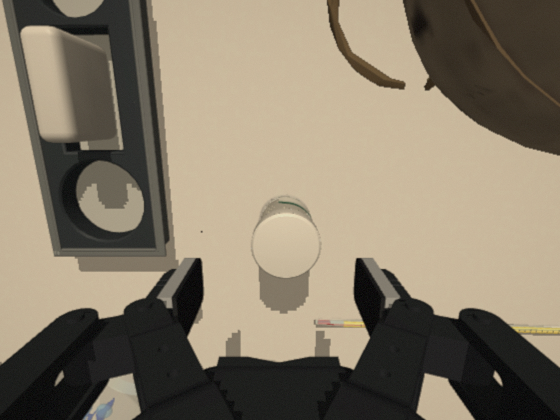

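The wrist view shows the jar cap at px (287,245), between the fingers laterally. I'll measure it from the range image.

```bash
cat > wr.py <<'E'
# points from wrist camera: file, z-range(mm), xy window centre(mm), radius
import sys; from h import *
d=dict(np.load(sys.argv[1]+'.npz')); W=world(d).reshape(-1,3)*1000
lo,hi,x,y,r=map(float,sys.argv[2:7])
m=(W[:,2]>lo)&(W[:,2]<hi)&(np.hypot(W[:,0]-x,W[:,1]-y)<r); q=W[m]
print(len(q),cv2.minAreaRect(q[:,:2].astype(np.float32)),q.mean(0).round(1))
E
python3 wr.py w1 58 70 586 -369 40; python3 wr.py w1 20 28 453 -281 140
```

```text
3725 ((587.3421630859375, -368.8841857910156), (43.72893524169922, 43.829856872558594), 43.44552230834961) [ 587.3 -367.5   63.6]
16960 ((453.1357421875, -306.7892761230469), (87.17720794677734, 173.24386596679688), 0.594801664352417) [ 457.7 -301.8   23.9]
```

Request:
play_rows --pt "-0.13 0.12 0.3 0 70" --pt "-0.13 0.12 1.0 0 70" --pt "-0.13 0.12 1.72 0 70" --pt "-0.13 0.12 1.72 0 70" --pt "-0.13 0.12 1.72 0 35"

```text
clock: 3.78
position: [0.5907, -0.3714, 0.0443]
ee_rot: [0.002, 0.704, 0.71, 0.0]
contact_force: [0.1, -0.3, 0.1]
width: 0.0531
gripper_force: 0.0
```

Request:
play_rows --pt "0 0 0 0 35" --pt "0 0 0 0 35" --pt "0 0 0 0 35" --pt "0 0 0 0 35"

```text
clock: 4.28
position: [0.5906, -0.3713, 0.0447]
ee_rot: [0.002, 0.704, 0.71, 0.0]
contact_force: [-0.0, 0.1, 6.3]
width: 0.0432
gripper_force: 25.5
```

Request:
play_rows --pt "0 0 0 0 60" --pt "0 0 0 0 60" --pt "0 -0.06 0.1 0 60" --pt "-0.0 -0.06 0.2 0 60" --pt "0 -0.06 0.2 0 60"

```text
clock: 4.9
position: [0.5865, -0.37, 0.0337]
ee_rot: [-0.001, 0.704, 0.71, -0.0]
contact_force: [-0.4, 0.2, -0.5]
width: 0.0601
gripper_force: 0.0
```

Request:
play_rows --pt "0 0 0 0 35" --pt "0 0 0 0 35" --pt "0 0 0 0 35" --pt "0 0 0 0 35" --pt "0 0 0 0 35"

```text
clock: 5.52
position: [0.587, -0.3703, 0.0345]
ee_rot: [0.0, 0.704, 0.71, -0.0]
contact_force: [0.2, 0.1, -0.5]
width: 0.0432
gripper_force: 25.5
```

Request:
play_rows --pt "0 0 -0.5 0 35" --pt "0 0 -1 0 35" --pt "0 0 -1.5 0 35" --pt "0 0 -1.5 0 35"

```text
clock: 6.02
position: [0.5881, -0.3711, 0.0964]
ee_rot: [0.002, 0.704, 0.71, 0.0]
contact_force: [0.0, 0.0, -0.8]
width: 0.0429
gripper_force: 25.6
```

```bash
python3 go.py 453 -352 100 90.5; python3 -c "
from h import *
grab('wrist','w2')"
```

```text
units [ 0.51 -3.37 -0.1 ] turn 0.0 q [-0.66  0.54  1.42 -0.    1.18 -0.67] w 0.0429
```

View pics/w2.png

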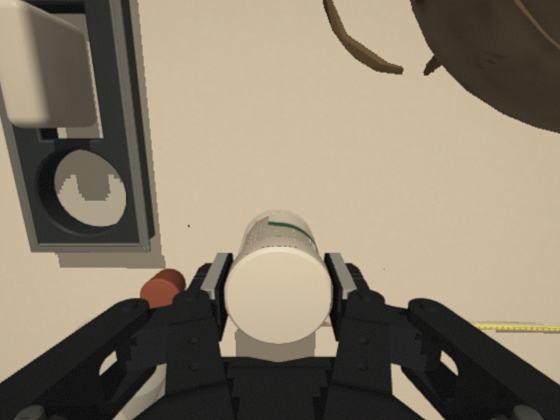

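The jar is held upright at px (280,295). Next it goes to tray 2's jar bay.

Request:
play_rows --pt "0.2 -1.3 -0.1 0 35" --pt "0.45 -2.6 -0.1 0 35" --pt "0.45 -3.37 -0.1 0 35" --pt "0.45 -3.37 -0.1 0 35" --pt "0.45 -3.37 -0.1 0 35"

```text
clock: 6.7
position: [0.4527, -0.3538, 0.0981]
ee_rot: [0.0, 0.704, 0.71, 0.0]
contact_force: [0.2, 0.4, -0.4]
width: 0.0433
gripper_force: 25.8
```

Request:
play_rows --pt "0 0 0.3 0 35" --pt "0 0 0.6 0 35" --pt "0 0 0.6 0 35"

```text
clock: 7.08
position: [0.4515, -0.3525, 0.0725]
ee_rot: [-0.002, 0.704, 0.71, -0.0]
contact_force: [-0.1, -0.3, -1.0]
width: 0.0435
gripper_force: 25.8
```

```bash
python3 go.py 453.3 -353 41.5 90.5
```

```text
units [-0.01  0.05  0.78] turn 0.0 q [-0.78  0.41  1.74 -0.    1.   -0.79] w 0.0435
```

Request:
play_rows --pt "0 0.03 0.3 0 35" --pt "0 0.03 0.6 0 35" --pt "0 0.03 0.78 0 35" --pt "0 0.03 0.78 0 35" --pt "0 0.03 0.78 0 35"

```text
clock: 7.7
position: [0.4534, -0.3537, 0.0435]
ee_rot: [0.0, 0.704, 0.71, -0.0]
contact_force: [-0.4, 0.4, -0.8]
width: 0.043
gripper_force: 25.8
```

```bash
python3 go.py 453.3 -353 41 90.5
```

```text
units [ 0.02 -0.    0.06] turn 0.0 q [-0.78  0.44  1.77 -0.    0.93 -0.79] w 0.043
```

Request:
play_rows --pt "0.02 0 0.06 0 35" --pt "0.02 0 0.06 0 60" --pt "0.02 0 0.06 0 60" --pt "0.02 0 0.06 0 60"

```text
clock: 8.2
position: [0.4534, -0.3528, 0.0411]
ee_rot: [0.0, 0.704, 0.71, -0.0]
contact_force: [-0.1, -0.3, -1.0]
width: 0.06
gripper_force: 0.0
```

Request:
play_rows --pt "0 0 -0.6 0 60" --pt "0 0 -1.8 0 60" --pt "0 0 -2.5 0 60" --pt "0.8 0 -2.8 0 60" --pt "2.2 0 -2.8 0 60"

```text
clock: 8.82
position: [0.4537, -0.2659, 0.1543]
ee_rot: [0.002, 0.705, 0.709, 0.0]
contact_force: [0.2, 0.4, 0.1]
width: 0.0597
gripper_force: 0.0
```

Request:
play_rows --pt "1.5 -0.1 0 0 65" --pt "3 -0.2 0 0 65" --pt "4.5 -0.3 0 0 65" --pt "6 -0.5 0 0 65" --pt "7 -0.6 0 0 65"

```text
clock: 9.45
position: [0.425, 0.0174, 0.1531]
ee_rot: [-0.0, 0.703, 0.711, 0.0]
contact_force: [-0.1, -0.1, -0.2]
width: 0.0651
gripper_force: 0.0
```

```bash
python3 go.py 427.7 84.3 140 90.5
```

```text
units [1.67 0.09 0.33] turn 0.01 q [-0.12  0.11  1.93  0.    1.1  -0.13] w 0.0651
```

Request:
play_rows --pt "1 0.05 0 0 65" --pt "1.67 0.08 0 0 65" --pt "1.67 0.08 0 0 65" --pt "1.67 0.08 0.3 0 65" --pt "1.67 0.08 0.3 0 65"

```text
clock: 10.07
position: [0.4275, 0.0809, 0.1396]
ee_rot: [-0.001, 0.704, 0.71, -0.001]
contact_force: [0.5, -0.5, 0.1]
width: 0.0649
gripper_force: 0.0
```

```bash
python3 -c "
from h import *
grab('wrist','w3')"
python3 wr.py w3 40 60 428 84 30;python3 wr.py w3 70 100 428 84 30; python3 go.py 428 84 31 90.5
python3 - <<'E'
from h import *
W=world(grab('top','top1'))*1000
m=(abs(W[...,0]-453)<40)&(abs(W[...,1]+351)<40)&(W[...,2]>60)&(W[...,2]<85); q=W[m]
print(len(q),cv2.minAreaRect(q[:,:2].astype(np.float32)),q[:,2].mean(),q[:,2].std())
E
```

```text
828 ((427.6211242675781, 86.65909576416016), (34.49210739135742, 33.48681640625), 3.1238462924957275) [428.   93.1  54.4]
637 ((427.439697265625, 86.280517578125), (18.420482635498047, 18.362348556518555), 89.82421875) [427.7  88.6  81.3]
units [0.08 0.01 2.73] turn -0.01 q [ 0.03  0.14  1.93 -0.    1.07  0.02] w 0.0649
207 ((453.35955810546875, -351.3999938964844), (42.226383209228516, 44.10744094848633), 2.9871129989624023) 69.82521005119497 2.9146234452733015
```

Request:
play_rows --pt "0.1 0 1 0 65" --pt "0.1 0 2 0 65" --pt "0.1 0 2.73 0 65" --pt "0.1 0 2.73 0 65" --pt "0.1 0 2.73 0 65"

```text
clock: 10.8
position: [0.4296, 0.0856, 0.0325]
ee_rot: [0.001, 0.704, 0.71, 0.001]
contact_force: [-0.0, 0.3, 0.1]
width: 0.0648
gripper_force: 0.0
```

```bash
python3 go.py 427.6 85.5 30 90.5
```

```text
units [-0.   -0.05  0.06] turn -0.0 q [ 0.04  0.29  2.08 -0.    0.77  0.03] w 0.0648
```

Request:
play_rows --pt "0 -0.05 0.06 0 30" --pt "0 -0.05 0.06 0 30" --pt "0 -0.05 0.06 0 30" --pt "0 -0.05 0.06 0 30" --pt "0 -0.05 0.06 0 30"

```text
clock: 11.42
position: [0.4269, 0.0859, 0.0302]
ee_rot: [0.0, 0.704, 0.71, 0.0]
contact_force: [-0.9, -1.1, 6.5]
width: 0.0341
gripper_force: 24.9
```

Request:
play_rows --pt "0 0 0 0 30" --pt "0 0 -0.4 0 30" --pt "0 0 -1 0 30" --pt "0 0 -2 0 30" --pt "0 0 -3 0 30"

```text
clock: 12.05
position: [0.4262, 0.0859, 0.1504]
ee_rot: [-0.0, 0.704, 0.71, -0.0]
contact_force: [0.9, 0.2, -0.5]
width: 0.0336
gripper_force: 25.3
```

```bash
python3 go.py 451.8 -206 150 90.5;  python3 -c "
from h import *
grab('wrist','w4')"
```

```text
units [-7.3   0.57  0.01] turn 0.0 q [ 0.04  0.13  1.91 -0.    1.1   0.03] w 0.0336
```

View pics/w4.png

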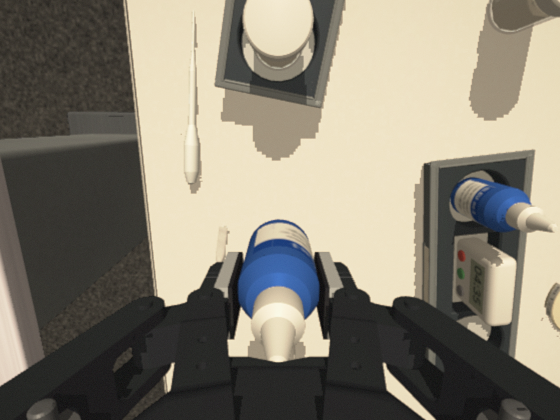

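The bottle is held between the pads at px (280,280). Next it goes to tray 2's bottle bay.

Request:
play_rows --pt "-1.4 0.1 0 0 30" --pt "-2.9 0.2 0 0 30" --pt "-4.4 0.4 0 0 30" --pt "-5.9 0.5 0 0 30" --pt "-7.3 0.57 0 0 30"

```text
clock: 12.72
position: [0.4519, -0.208, 0.1493]
ee_rot: [0.0, 0.704, 0.71, 0.0]
contact_force: [1.1, 0.2, -1.6]
width: 0.0338
gripper_force: 25.3
```

Request:
play_rows --pt "0 0 0 0 30" --pt "0 0 0.7 0 30" --pt "0 0 1.4 0 30" --pt "0 0 1.8 0 30" --pt "0 0 1.8 0 30"

```text
clock: 13.35
position: [0.4507, -0.2042, 0.0761]
ee_rot: [-0.002, 0.704, 0.711, -0.0]
contact_force: [-0.1, 0.1, -1.2]
width: 0.0341
gripper_force: 25.3
```

```bash
python3 go.py 452 -205.8 37.5 90.5
```

```text
units [-0.04  0.04  0.96] turn 0.01 q [-0.57  0.3   1.9   0.    0.94 -0.58] w 0.0341
```

Request:
play_rows --pt "-0.03 0.03 0.4 0 30" --pt "-0.03 0.03 0.8 0 30" --pt "-0.03 0.03 0.97 0 30" --pt "-0.03 0.03 0.97 0 30" --pt "-0.03 0.03 0.97 0 30"

```text
clock: 13.98
position: [0.4537, -0.2073, 0.0392]
ee_rot: [0.001, 0.704, 0.71, 0.0]
contact_force: [-0.1, -0.4, -1.7]
width: 0.034
gripper_force: 25.3
```

```bash
python3 go.py 452 -205.8 37 90.5
```

```text
units [ 0.04 -0.04  0.06] turn 0.0 q [-0.57  0.35  1.94 -0.    0.85 -0.58] w 0.034
```

Request:
play_rows --pt "0.03 -0.04 0.06 0 30" --pt "0.03 -0.04 0.06 0 55" --pt "0.03 -0.04 0.06 0 55" --pt "0.03 -0.04 0.06 0 55"

```text
clock: 14.48
position: [0.4517, -0.206, 0.0362]
ee_rot: [0.0, 0.704, 0.71, 0.0]
contact_force: [0.4, 0.4, 0.8]
width: 0.0548
gripper_force: 0.0
```

Request:
play_rows --pt "0 0 -0.6 0 55" --pt "0 0 -1.8 0 55" --pt "0 0 -2.8 0 55" --pt "0.6 0 -2.8 0 55" --pt "2.0 -0.2 -2.8 -0.35 55"

```text
clock: 15.1
position: [0.4445, -0.127, 0.149]
ee_rot: [0.002, 0.683, 0.731, 0.001]
contact_force: [0.5, 0.1, -0.6]
width: 0.0548
gripper_force: 0.0
```

Request:
play_rows --pt "1 -0.2 0 0 55" --pt "1.6 -0.3 0.3 0 55" --pt "1.6 -0.3 0.9 0 55" --pt "1.6 -0.3 0.9 0 55"

```text
clock: 15.6
position: [0.425, -0.0622, 0.1111]
ee_rot: [-0.002, 0.682, 0.732, -0.001]
contact_force: [1.0, 0.8, 0.5]
width: 0.0551
gripper_force: 0.0
```

```bash
python3 -c "
from h import *
grab('wrist','w5')
W=world(grab('top','top2'))*1000
m=(abs(W[...,0]-452)<30)&(abs(W[...,1]+206)<30)&(W[...,2]>50)&(W[...,2]<115); q=W[m]
print(len(q),cv2.minAreaRect(q[:,:2].astype(np.float32)),q[:,2].max()); q=q[q[:,2]>75];print(q.mean(0))
"
python3 wr.py w5 48 62 432 -62 45; python3 go.py 432 -62 30 94
```

```text
126 ((451.4153137207031, -205.3635711669922), (31.389511108398438, 33.83616638183594), 88.01386260986328) 101.84111434510802
[ 451.44498015 -205.36454379   86.90836359]
2853 ((432.8796691894531, -61.323150634765625), (22.20496368408203, 61.54953384399414), 3.6216163635253906) [432.5 -59.1  54.9]
units [0.02 0.13 2.06] turn -0.0 q [-0.31  0.17  1.98 -0.    0.99 -0.38] w 0.0547
```

View pics/w5.png

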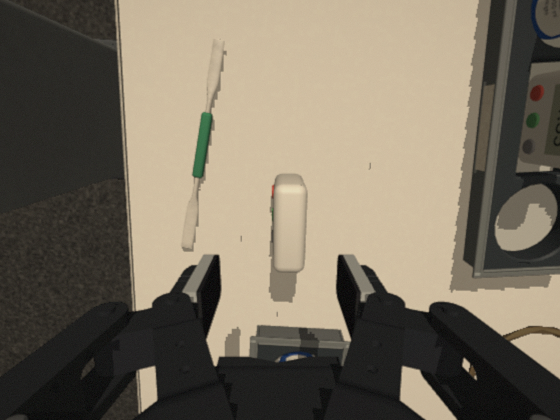

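The bottle stands upright in tray 2, with its top at 102 mm. The timer is at px (290,220), aligned with the fingers, so I'll descend and grip it.

Request:
play_rows --pt "0.02 0.13 0.6 0 55" --pt "0.02 0.13 1.2 0 55" --pt "0.02 0.13 1.8 0 55" --pt "0.02 0.13 2.1 0 55" --pt "0.02 0.13 2.1 0 55"

```text
clock: 16.32
position: [0.4316, -0.0621, 0.028]
ee_rot: [-0.0, 0.682, 0.731, -0.0]
contact_force: [-0.0, -0.1, 0.2]
width: 0.055
gripper_force: 0.0
```

```bash
python3 go.py 432.7 -61.6 28 94
```

```text
units [0.01 0.03 0.  ] turn -0.0 q [-0.3   0.3   2.08 -0.    0.76 -0.37] w 0.055
```

Request:
play_rows --pt "0 0.03 0 0 15" --pt "0 0.03 0 0 15" --pt "0 0.03 0 0 15" --pt "0 0.03 0 0 15" --pt "0 0.03 0 0 15"

```text
clock: 16.95
position: [0.4336, -0.062, 0.0289]
ee_rot: [0.001, 0.682, 0.731, 0.0]
contact_force: [0.8, 0.3, 5.5]
width: 0.0213
gripper_force: 32.8
```

Request:
play_rows --pt "0 0 0 0 15" --pt "0 0 -0.4 0 15" --pt "0 0 -1 0 15" --pt "0 0 -2 0 15" --pt "0 0 -3 0 15"

```text
clock: 17.58
position: [0.4319, -0.0614, 0.1488]
ee_rot: [-0.001, 0.682, 0.731, -0.0]
contact_force: [0.6, 0.4, -1.6]
width: 0.0214
gripper_force: 31.8
```

```bash
python3 go.py 439 289.5 150 79.5
```

```text
units [ 8.74  0.79 -0.03] turn 1.45 q [-0.3   0.14  1.91 -0.    1.09 -0.37] w 0.0214
```

Request:
play_rows --pt "1.3 0.1 0 0.2 15" --pt "2.7 0.25 0 0.5 15" --pt "4.2 0.4 0 0.8 15" --pt "5.6 0.5 0 1.1 15" --pt "7 0.65 0 1.45 15"

```text
clock: 18.2
position: [0.4383, 0.2211, 0.1479]
ee_rot: [0.0, 0.769, 0.639, -0.0]
contact_force: [0.3, 0.1, -0.1]
width: 0.0216
gripper_force: 31.8
```

```bash
python3 go.py 439 289.5 120 79.5
```

```text
units [ 1.68 -0.3   0.7 ] turn -0.01 q [ 0.33  0.22  1.81 -0.    1.12  0.51] w 0.0216
```

Request:
play_rows --pt "0.9 -0.15 0 0 15" --pt "1.68 -0.3 0.3 0 15" --pt "1.68 -0.3 0.7 0 15" --pt "1.68 -0.3 1.2 0 15" --pt "1.68 -0.3 1.2 0 15"

```text
clock: 18.82
position: [0.4377, 0.287, 0.0984]
ee_rot: [-0.001, 0.769, 0.64, -0.002]
contact_force: [-0.1, -0.6, -0.4]
width: 0.0215
gripper_force: 31.8
```

```bash
python3 -c "
from h import *
d=grab('wrist','w6')"
python3 wr.py w6 20 28 438 285 130; python3 wr.py w6 3 10 439 289 42;python3 go.py 439 289.5 35 79.5
```

```text
16627 ((438.4422607421875, 286.58660888671875), (224.1097412109375, 86.29768371582031), 79.52710723876953) [448.1 339.1  24. ]
2076 ((441.08868408203125, 301.0781555175781), (50.484161376953125, 40.2601432800293), 79.43065643310547) [443.4 311.4   6.3]
units [0.06 0.   1.61] turn 0.0 q [ 0.45  0.31  1.81 -0.    1.02  0.63] w 0.0212
```

View pics/w6.png

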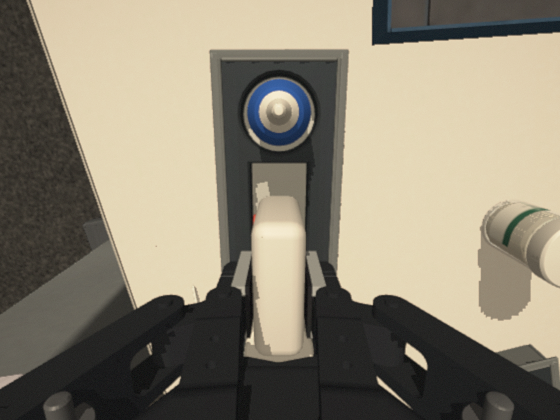

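The timer is aligned above the slot, whose floor shows at px (278,185). Lowering now.

Request:
play_rows --pt "0.05 0 0.4 0 15" --pt "0.05 0 0.8 0 15" --pt "0.05 0 1.2 0 15" --pt "0.05 0 1.45 0 15" --pt "0.05 0 1.45 0 15"

```text
clock: 19.5
position: [0.4395, 0.2894, 0.0414]
ee_rot: [-0.0, 0.769, 0.639, -0.001]
contact_force: [0.0, 0.4, -0.3]
width: 0.021
gripper_force: 31.8
```

```bash
python3 go.py 439.3 289.5 35.5 79.5
```

```text
units [ 0.   -0.    0.15] turn 0.0 q [ 0.45  0.38  1.88 -0.    0.88  0.63] w 0.021
```

Request:
play_rows --pt "0 0 0.1 0 15" --pt "0 0 0.15 0 15" --pt "0 0 0.15 0 15" --pt "0 0 0.15 0 40" --pt "0 0 0.15 0 40"

```text
clock: 20.12
position: [0.4401, 0.2897, 0.0363]
ee_rot: [0.0, 0.769, 0.639, 0.0]
contact_force: [-0.9, 0.3, 0.4]
width: 0.0397
gripper_force: 0.0
```

Request:
play_rows --pt "0 0 0 0 40" --pt "0 0 -0.6 0 50" --pt "0 0 -1.6 0 65" --pt "0 0 -2.6 0 70" --pt "0 0 -2.8 -0.8 70"

```text
clock: 20.75
position: [0.4416, 0.2905, 0.1512]
ee_rot: [0.001, 0.721, 0.693, 0.003]
contact_force: [0.3, -0.5, 0.1]
width: 0.0696
gripper_force: 0.0
```

```bash
python3 go.py 611.5 244.5 140 97.2
```

```text
units [-0.98  4.29  0.3 ] turn -0.95 q [ 0.45  0.26  1.73 -0.    1.14  0.49] w 0.0696
```

Request:
play_rows --pt "-0.3 1.4 0 -0.3 70" --pt "-0.7 2.9 0 -0.6 70" --pt "-0.98 4.29 0.3 -0.95 70" --pt "-0.98 4.29 0.9 -0.95 70" --pt "-0.98 4.29 0.9 -0.95 70"

```text
clock: 21.38
position: [0.6082, 0.2421, 0.1095]
ee_rot: [-0.002, 0.663, 0.749, -0.002]
contact_force: [0.2, -0.1, -0.9]
width: 0.0701
gripper_force: 0.0
```

```bash
python3 -c "
from h import *
d=grab('wrist','w7')
W=world(grab('top','top3'))*1000
m=(abs(W[...,0]-439)<45)&(abs(W[...,1]-289)<34)&(W[...,2]>50)&(W[...,2]<75); q=W[m]
print(len(q),cv2.minAreaRect(q[:,:2].astype(np.float32)),np.median(q[:,2]))"
python3 wr.py w7 58 70 612 244 40;python3 go.py 612 244 36 97.2
```

```text
0 ((0.0, 0.0), (0.0, 0.0), 0.0) nan
3750 ((612.6376953125, 246.6654052734375), (43.28369140625, 43.49180221557617), 7.21844482421875) [612.6 247.7  63.6]
units [0.01 0.08 1.9 ] turn -0.02 q [0.27 0.48 1.5  0.   1.17 0.15] w 0.0696
  return _methods._mean(a, axis=axis, dtype=dtype,
  ret = ret.dtype.type(ret / rcount)
```

Request:
play_rows --pt "0.05 0.09 0.5 0 70" --pt "0.05 0.09 1.2 0 70" --pt "0.05 0.09 1.8 0 70" --pt "0.05 0.09 1.9 0 70" --pt "0.05 0.09 1.9 0 70"

```text
clock: 22.1
position: [0.613, 0.2458, 0.0363]
ee_rot: [0.0, 0.662, 0.749, 0.0]
contact_force: [-0.1, -0.7, 0.6]
width: 0.0698
gripper_force: 0.0
```

```bash
python3 go.py 612.7 245.6 35 97.2
```

```text
units [-0.   -0.01  0.03] turn -0.02 q [ 0.28  0.55  1.57 -0.    1.02  0.15] w 0.0698
```

Request:
play_rows --pt "0 0 0.03 0 35" --pt "0 0 0.03 0 35" --pt "0 0 0.03 0 35" --pt "0 0 0.03 0 35" --pt "0 0 0.03 0 35"

```text
clock: 22.72
position: [0.6137, 0.2457, 0.036]
ee_rot: [0.001, 0.663, 0.749, 0.001]
contact_force: [-0.3, -0.1, 6.1]
width: 0.0431
gripper_force: 25.5
```

Request:
play_rows --pt "0 0 0 0 35" --pt "0 0 -0.4 0 35" --pt "0 0 -1.2 0 35" --pt "0 0 -2.4 0 35" --pt "0 0 -3.4 0 35"

```text
clock: 23.35
position: [0.613, 0.2454, 0.1731]
ee_rot: [0.0, 0.663, 0.749, 0.0]
contact_force: [0.5, -0.3, -0.3]
width: 0.043
gripper_force: 25.6
```

```bash
python3 go.py 618.5 -53 170 97.2
```

```text
units [-7.42 -0.77  0.08] turn -0.02 q [ 0.28  0.44  1.4  -0.    1.3   0.15] w 0.043
```

Request:
play_rows --pt "-1.4 -0.1 0 0 35" --pt "-2.9 -0.3 0 0 35" --pt "-4.4 -0.45 0 0 35" --pt "-5.9 -0.6 0 0 35" --pt "-7.35 -0.77 0 0 35"

```text
clock: 23.98
position: [0.618, -0.0521, 0.1715]
ee_rot: [0.0, 0.663, 0.749, 0.0]
contact_force: [0.8, -0.1, -0.3]
width: 0.0429
gripper_force: 25.6
```

Request:
play_rows --pt "0 0 0 0 35" --pt "0 0 0.7 0 35" --pt "0 0 1.5 0 35" --pt "0 0 2.1 0 35" --pt "0 0 2.1 0 35"

```text
clock: 24.6
position: [0.6165, -0.0488, 0.0852]
ee_rot: [-0.002, 0.662, 0.749, -0.001]
contact_force: [-0.4, 0.2, 0.2]
width: 0.0432
gripper_force: 25.6
```

```bash
python3 go.py 618.5 -53 42.5 97.2;python3 -c "
from h import *
d=grab('wrist','w8')"
```

```text
units [-0.11  0.04  1.07] turn -0.01 q [-0.19  0.45  1.62  0.    1.08 -0.31] w 0.0432
```

View pics/w8.png

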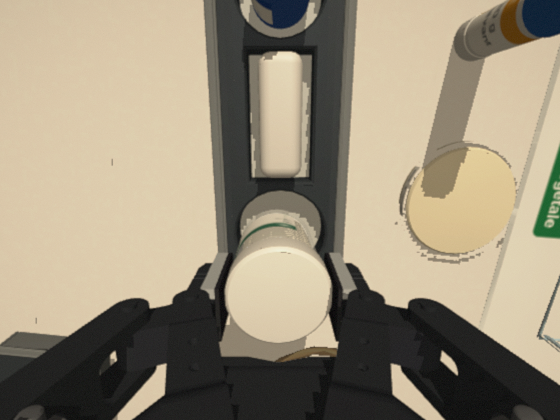

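The jar at px (280,290) is centred laterally over tray 1's jar bay, as intended. Lowering.

Request:
play_rows --pt "-0.08 0.04 0.1 0 35" --pt "-0.08 0.04 0.4 0 35" --pt "-0.08 0.04 0.75 0 35" --pt "-0.08 0.04 0.95 0 35" --pt "-0.08 0.04 0.95 0 35"

```text
clock: 25.28
position: [0.6194, -0.053, 0.0477]
ee_rot: [-0.001, 0.663, 0.749, -0.001]
contact_force: [0.3, -0.7, -0.6]
width: 0.0432
gripper_force: 25.6
```

```bash
python3 go.py 618.5 -53 42.5 97.2
```

```text
units [ 0.   -0.02  0.13] turn -0.02 q [-0.2   0.49  1.65 -0.    1.   -0.32] w 0.0432
```

Request:
play_rows --pt "0 -0.02 0.13 0 35" --pt "0 -0.02 0.13 0 35" --pt "0 -0.02 0.13 0 35" --pt "0 -0.02 0.13 0 60" --pt "0 -0.02 0.13 0 60"

```text
clock: 25.9
position: [0.6196, -0.0532, 0.044]
ee_rot: [0.0, 0.663, 0.749, 0.0]
contact_force: [-0.1, -0.2, 0.5]
width: 0.0599
gripper_force: 0.0
```

Request:
play_rows --pt "0 0 0 0 60" --pt "0 0 -0.6 0 60" --pt "0 0 -1.8 0 60" --pt "0 0 -3 0 60" --pt "0 0 -4.2 0 60"

```text
clock: 26.52
position: [0.6192, -0.0532, 0.2132]
ee_rot: [0.0, 0.663, 0.749, 0.0]
contact_force: [0.9, 0.3, 0.2]
width: 0.0602
gripper_force: 0.0
```

Request:
play_rows --pt "0 -1.4 0 0 60" --pt "0 -2.8 0 0 60" --pt "0 -4.2 0 0 60" --pt "0 -5.5 0 0 60" --pt "0 -6 0 0 60"

```text
clock: 27.15
position: [0.3784, -0.0821, 0.2118]
ee_rot: [-0.0, 0.663, 0.749, -0.0]
contact_force: [0.0, -0.6, 0.8]
width: 0.0602
gripper_force: 0.0
```

```bash
python3 - <<'E'
from h import *
W=world(grab('top','top4'))*1000
for n,x,y,r,lo in(('jar1',618.3,-53,30,55),('jar2',453,-351.3,30,55),('bot2',452,-206,25,45),('tim3',439,289.6,36,50)):
    m=(np.hypot(W[...,0]-x,W[...,1]-y)<r)&(W[...,2]>lo)&(W[...,2]<115); q=W[m]
    if len(q): print(n,len(q),cv2.minAreaRect(q[:,:2].astype(np.float32)),np.median(q[:,2]),q[:,2].max())
    else: print(n,'hidden')
b=cv2.imread('pics/top4.png')[130:290,110:430]; cv2.imwrite('pics/c4.png',cv2.resize(b,None,fx=2.5,fy=2.5,interpolation=2))
print(manip.get_state()['position'])
E
```

```text
jar1 195 ((617.2672729492188, -52.84915542602539), (39.53041458129883, 44.12256622314453), 89.26641845703125) 70.07232135178995 76.09585577675888
jar2 212 ((452.525390625, -351.2412414550781), (43.62495040893555, 41.418575286865234), 45.07320785522461) 69.77877814249274 76.66541972236068
bot2 76 ((456.30804443359375, -207.48733520507812), (30.433979034423828, 24.272098541259766), 50.72396469116211) 70.64363387100036 107.13903486445086
tim3 179 ((440.7855529785156, 289.65740966796875), (62.80366134643555, 21.84224510192871), 79.81230926513672) 61.41149403776961 67.5464192877266
[ 0.37724866 -0.08217286  0.21179604]
```

View pics/c4.png

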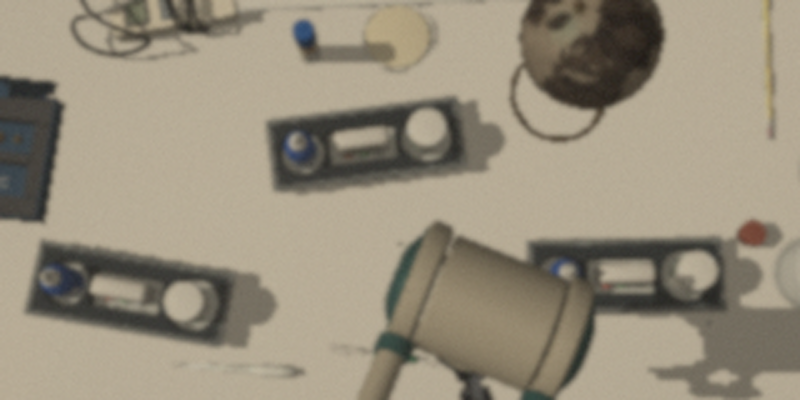

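All three trays now show their three items at the right heights: jar tops at 70 mm, the timer at 62 mm, and the bottle at 102 mm in the earlier unobstructed view. The bottle, now partly hidden at crop px (565,270), still shows its top. The robot is clear of everything.

```bash
python3 -c "
from rig import manip; print(manip.sign_off())"
```

```text
the job is handed in; nothing more can be done
None
```

All three kits are complete: both jars, the bottle and the timer stand upright in their bays, the arm is clear, and the job was handed in at about 27 s of the 112 s allowed.

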